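Slide a copper bar link off the surface plate and rack it

TASK

Slide the longer of the two copper bar links across the granite surface plate until one end juts at least 3 cm past an edge, then lift it clear and lay it gently and squarely across both rails of the wooden rack, roughly centred over them and not touching the link already there. Do not let it fall on the bench, and leave the shorter link, the link on the rack, the multimeter and the dial gauge stand where they are.

Things in the scene. Friction and masses are not known exactly. Their poses are not given: they have to be found in the camera images.
- link: the link to move: flat bare copper bar 150 x 30 x 3 mm, about 120 g (90 to 170 g), with a 9 mm hole 15 mm from each end. It starts lying flat on the granite plate. Origin at the centre of its underside; x along its length, y across its width, z up. Too thin to be picked up from a flat surface by its sides; it slides easily on the granite (friction about 0.25), and grips firmly under a fingertip
- link_end_a (a point): middle of the +x end of the link, 75 mm from its origin, half-way through its thickness
- link_end_b (a point): middle of the -x end of the link, 75 mm from its origin, half-way through its thickness
- plate: dark grey granite surface plate, fixed: 200 mm (its x) by 300 mm (its y), flat top 50 mm above the bench, sides upright. Origin at the centre of its underside, at bench height. It carries the link and the shorter link, side by side along its y, one in each half
- rack: low wooden laying rack, fixed: two parallel rails along its y, 240 mm long and 12 mm wide, their middles at x = -30 and +30 mm, flat tops 40 mm above the bench; under them two cross feet 90 mm long (x), 24 mm wide, 12 mm high at y = -95 and +95 mm. Origin at the centre at bench height. Links lie across the rails, along its x, their ends jutting 39 mm beyond the rails, with free air below the ends
- racked_link: a copper link of the same size as the link, already lying across the rack's rails somewhere along them; leave it. Origin at the centre of its underside, x along its length. There is always room for one more on the side of it where more of the rails is free
- short_link: shorter copper link 90 x 30 x 3 mm lying flat on the plate beside the link; leave it. Origin at the centre of its underside, x along its length
- multimeter: yellow and grey multimeter lying on the bench to the robot's right, 90 (its x) x 185 (its y) x 52 mm high; leave it. Origin at the centre of its underside
- gauge_stand: dial gauge on a magnetic stand, standing on the bench to the robot's left: steel foot 60 x 50 x 55 mm, column and gauge to 205 mm high, the gauge juts 90 mm to its +x; leave it. Origin at the centre of its underside
Mind the look-alikes: they are no part of the job. What is shaped like the racked_link but yellow is not meant.

How it is judged:
On the way, in this order (a step that is already met when the one before it is completed fails the run):
1. lying flat on the granite plate, the link is slid until one end juts at least 25 mm past an edge (z of link in the frame of plate between 0.046 and 0.054 m and angle between link's own z axis and vertical below 0.06 rad and (x of any of link_end_a, link_end_b in the frame of plate below -0.125 m or x of any of link_end_a, link_end_b in the frame of plate above 0.125 m or y of any of link_end_a, link_end_b in the frame of plate below -0.175 m or y of any of link_end_a, link_end_b in the frame of plate above 0.175 m)), for 0.2 s.
2. the link is lifted clear: its middle at least 20 mm above the granite's height, not touching the plate (height (world z) of link above 0.07 m and contact force between link and plate below 0.01 N), for 0.1 s.
At the end, for the whole second after the job is handed in: The link rests flat and level on both rails (height within 4 mm), square to them within 0.2 rad, its middle within 20 mm of midway between the rails and 110 mm of the rack's middle, clear of the other link; both other links within 15 mm, multimeter and gauge stand within 30 mm of their starts (z of link in the frame of rack between 0.036 and 0.044 m and x of link in the frame of rack between -0.02 and 0.02 m and y of link in the frame of rack between -0.11 and 0.11 m and angle between the x axis of link and the x axis of rack, either way round below 0.2 rad and angle between link's own z axis and vertical below 0.06 rad and contact force between link and racked_link below 0.01 N and linear speed of link below 0.02 m/s and distance of each of short_link, racked_link from where it was at the start of the episode below 0.015 m and distance of each of multimeter, gauge_stand from where it was at the start of the episode below 0.03 m); the robot touches nothing.
It fails at once if the link falls or is put down on the bench (its middle under 25 mm above it) (height (world z) of link below 0.025 m).
It fails at once if the link is dropped on the rack (faster than 0.5 m/s within 30 mm above the rails) instead of laid (horizontal distance between link and rack below 0.15 m and height (world z) of link below 0.07 m and linear speed of link above 0.5 m/s).
It fails at once if the shorter or the racked link is moved more than 15 mm (distance of any of short_link, racked_link from where it was at the start of the episode above 0.015 m).
It fails at once if the multimeter or the gauge stand is moved more than 30 mm (distance of any of multimeter, gauge_stand from where it was at the start of the episode above 0.03 m).
It also fails if it takes over 50 s, if anything falls off the work surface, if the arm or the gripper's body presses on something with over 40 N, if the wrist force passes 120 N, or if a joint passes its speed limit or range.

ROBOT

A 6-joint arm with a two-finger parallel gripper is mounted at the origin on the work surface. World frame = base frame: x ahead of the robot, y to its left, z up, the work surface at z = 0. Lengths are in m, angles in rad, forces in N, time in s.
With the tool pointing down it reaches from about 0.425 to 0.95 m from the base axis. Payload 3.5 kg.
Tool frame: the origin (TCP) lies midway between the tips of the shut fingers; the grasp point (between the pads) lies 19 mm behind it; x points along the fingers, z is the direction in which the jaws open and shut, and the axes are right-handed (so a half turn about x gives the same grasp; the last joint's range is limited). The gripper opens to 85 mm and grips with 20 to 120 N. Pads are 22 mm wide; open, the fingers measure 114 mm over their backs; the gripper's body (76 mm by 85 mm) begins 54 mm behind the grasp point. The pads swing forward as they close: fully open they stand 13 mm farther back than shut.
Start: joints at [-0.15, 0.286, 1.577, -0, 1.279, -0.15], TCP at [0.675, 0, 0.231] pointing down, gripper open.
Joint ranges: [-2.77, 2.77], [-0.9, 2.22], [0.21, 2.48], [-1.53, 4.67], [0.24, 2.81], [-2.84, 2.84]. Speed limits (rad/s): [2.79, 2.79, 3.14, 3.14, 3.14, 3.14].

INTERFACE

Orientations are given as a unit quaternion [x, y, z, w].
In Python, from plant import readout, eyes, ctrl gives the robot as it stands.
- The arm moves only by the tool move_arm, never from a script. Its argument "commands" is a list of rows, each a list of 7 numbers: the turn, a rotation vector about the world's x, y, z in rad, then the shift along the world's x, y, z in mm, then the closure in counts, from 0 (fully open) to 255 (shut). A call has 1 to 12 rows; each row is the pose to reach, as a shift and turn from the pose measured when the call began; what a row does not reach only later rows make up. A row lasts 1/10 s, in which the tool goes at most 50 mm and 8.59 degrees, less where a joint would pass 70% of its speed; a pose out of reach is approached as far as the arm can. A call with a gripper value outside its range is refused whole. The fingers move at their own pace and stop on an object; "newtons" is the grip in N (left out, the last holds). Time passes only in rows, so rows that repeat a pose let the fingers close. It gives the time, the measured TCP pose, the force and the opening at its end, in the units of the state.
- readout.get_state(): the state, without advancing time (a new reading comes with each control period).
- eyes.read_camera(name): name is "scene" or "side" or "wrist"; returns a dict with "color" (420x560x3 uint8, red, green, blue), "depth" (420x560 float32, m along the optical axis (not along the pixel's ray), 0 where there is no reading), "K" (3x3 intrinsics, pixels), "dist" ([k1, k2, p1, p2, k3] as OpenCV has them; the pictures are not rectified), "eye" and "attitude" of the camera in the world. Camera axes: x right, y down, z forward; pixel columns grow to the right and rows downward; lengths in m; the calibration is good to about 2 mm. A picture is of the moment at which its call begins.
- ctrl.sign_off(): hands the job in, once; it reports no verdict.
The state is a dict: "time": time; "qpos": joint angles; "dq": joint speeds; "joint_efforts": joint torques, N m; "eef_pos": TCP position; "tcp_rot": TCP orientation; "contact_force": force on the tool from outside, world axes, zero at the start; "wrist_torque": the same for the moment, N m; "opening": opening from 0.0 (shut) to 1.0 (fully open).
Only numpy, scipy, OpenCV 4.12 (cv2) and the standard library are available. Lean on these libraries where they do the work, as an engineer would, in place of code of your own. Each camera call takes 0.05 s, during which the arm holds its last target.

## Working session

There is one attempt and no reset: what is moved stays moved. The work goes in short steps, Python scripts to look and compute and a tool call to move; the robot and the scene stay as the last step left them, time stands still between calls to the robot, and variables do not carry over. Pictures are saved under pics/ and viewed, and the job is handed in when it is done.

Besides the shell and the picture viewer there is one more tool, called after "Call:" by a JSON object that holds its "fn" and its "kwargs". move_arm: Moves the arm, as the interface text tells. Its arguments: {"type":"object","properties":{"commands":{"type":"array"},"newtons":{"type":"number"}},"required":["commands"]}

```bash
mkdir -p pics; ls
cat > h.py <<'E'
import numpy as np,cv2
from plant import readout,eyes,ctrl
def snap(n,tag):
    c=eyes.read_camera(n); cv2.imwrite(f'pics/{tag}.png',c['color'][:,:,::-1]); 
    np.savez(f'/tmp/{tag}.npz',**{k:np.array(v) for k,v in c.items()}); return c
E
python3 - <<'E'
from h import *
for n in ['scene','side','wrist']:
    c=snap(n,n+'0'); print(n,c['K'],c['dist'],c['eye'],c['attitude'])
print(readout.get_state())
E
```

```text
pics
scene [[396.75826021   0.         269.75707361]
 [  0.         396.75826021 210.46073413]
 [  0.           0.           1.        ]] [-0.00095248  0.          0.          0.          0.        ] [ 1.22330886 -0.52941856  0.88480355] [ 0.83278283  0.39086907 -0.16853983 -0.35396108]
side [[472.16968563   0.         279.3542127 ]
 [  0.         472.16968563 214.16024041]
 [  0.           0.           1.        ]] [-0.08979669  0.          0.          0.          0.        ] [-0.29980473  1.07940913  1.02020902] [-0.30161339  0.83453588 -0.43537658  0.15174473]
wrist [[329.76530844   0.         282.16094   ]
 [  0.         329.76530844 213.92530152]
 [  0.           0.           1.        ]] [-0.0155306  0.         0.         0.         0.       ] [0.67478816 0.07968598 0.37195578] [ 9.87606714e-01 -4.14422797e-05 -9.00641308e-04  1.56946378e-01]
{'time': 0.15, 'qpos': array([-1.50008362e-01,  2.87017381e-01,  1.57785829e+00,  8.59854905e-06,
        1.27856811e+00, -1.50014286e-01]), 'dq': array([-0.00016851, -0.0034191 , -0.00386398,  0.00106969,  0.0005424 ,
        0.00037679]), 'joint_efforts': array([ 7.91554030e-04, -4.06602967e+01, -2.93140125e+01, -8.94972595e-05,
        3.96185191e-03, -2.97825103e-06]), 'eef_pos': array([6.74489854e-01, 1.03130088e-04, 2.30218588e-01]), 'tcp_rot': array([9.94719560e-05, 7.07753164e-01, 1.01903921e-04, 7.06459792e-01]), 'contact_force': array([-0.35701237,  1.06400331,  0.26766652]), 'wrist_torque': array([0.01048078, 0.02194392, 0.00456485]), 'opening': 1.0032715126136875}
```

View pics/scene0.png

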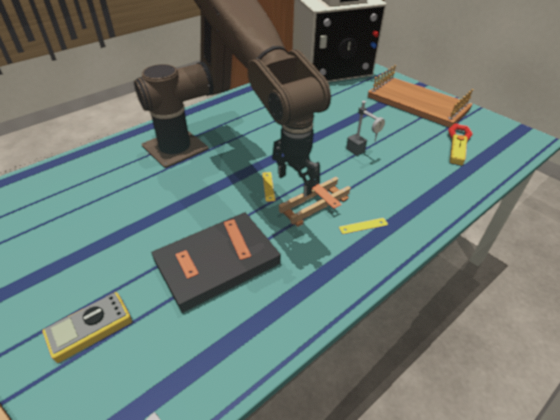

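View pics/side0.png

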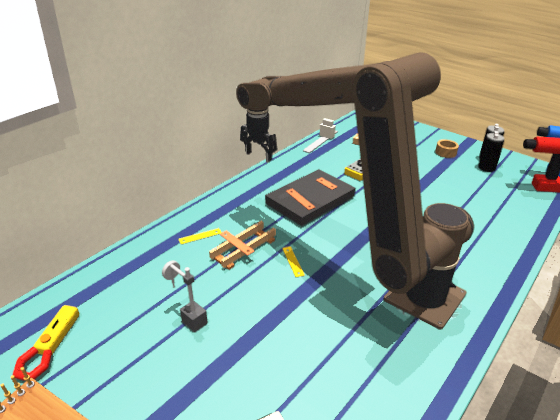

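View pics/wrist0.png

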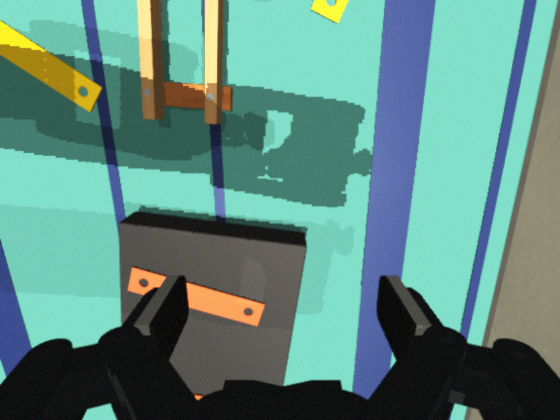

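The scene view shows the plate at (215,260), the longer copper link on it at (237,240) and the short one at (187,264). The rack is at (315,200) with its copper link at (330,196). The yellow look-alikes lie on the bench at (268,187) and (363,226). The wrist view shows the long link at (195,297).

Next I measure these points and confirm the link in an enlarged crop.

```bash
cat >> h.py <<'E'
from scipy.spatial.transform import Rotation as R
def ray(c,px):
    px=np.atleast_2d(np.asarray(px,float)).reshape(-1,1,2)
    u=cv2.undistortPoints(px,c['K'],c['dist'])[:,0]
    d=np.c_[u,np.ones(len(u))]
    return np.array(c['eye']),d@R.from_quat(c['attitude']).as_matrix().T
def plane(c,px,z):
    e,d=ray(c,px); return e+d*((z-e[2])/d[:,2])[:,None]
def dep(c,px):
    e,d=ray(c,px); px=np.atleast_2d(px).round().astype(int)
    return e+d*c['depth'][px[:,1],px[:,0]][:,None]
def tri(c1,p1,c2,p2):
    e1,d1=ray(c1,p1);e2,d2=ray(c2,p2);d1=d1[0];d2=d2[0]
    s=np.linalg.lstsq(np.c_[d1,-d2],e2-e1,rcond=None)[0]
    a,b=e1+s[0]*d1,e2+s[1]*d2
    return (a+b)/2,np.linalg.norm(a-b)
def copper(c):
    h=cv2.cvtColor(c['color'],cv2.COLOR_RGB2HSV)
    return cv2.inRange(h,(4,130,140),(14,255,255))
def load(t):
    return {k:v for k,v in np.load(f'/tmp/{t}.npz').items()}
def blobs(m,amin=60):
    cs,_=cv2.findContours(m,cv2.RETR_EXTERNAL,cv2.CHAIN_APPROX_NONE)
    return [k for k in cs if cv2.contourArea(k)>amin]
E
python3 - <<'E'
from h import *
for n in ['scene','side','wrist']:
    c=load(n+'0')
    for k in blobs(copper(c)):
        r=cv2.minAreaRect(k); ctr=r[0]
        print(n,np.round(ctr),np.round(r[1]),cv2.contourArea(k),'dep',dep(c,ctr).round(4)[0])
        P=plane(c,k[:,0],0.053)[:,:2].astype(np.float32); rr=cv2.minAreaRect(P); print('   on .053:',np.round(rr[0],4),np.round(rr[1],4),round(rr[2],1))
    im=c['color'][:,:,::-1]
s=load('scene0')['color'][:,:,::-1]; cv2.imwrite('pics/crop1.png',cv2.resize(s[150:310,140:400],None,fx=3,fy=3))
E
```

```text
scene [187. 264.] [25. 11.] 190.0 dep [ 0.5693 -0.2791  0.0497]
   on .053: [ 0.5697 -0.28  ] [0.0288 0.088 ] 80.0
scene [237. 239.] [41. 10.] 355.5 dep [ 0.5816 -0.1241  0.0498]
   on .053: [ 0.5814 -0.1245] [0.0294 0.1501] 71.4
scene [421.  99.] [96. 23.] 1526.0 dep [0.4211 0.9905 0.0311]
   on .053: [0.4368 0.9569] [0.3633 0.1899] 8.6
side [ 28. 415.] [27. 12.] 86.5 dep [0.5155 0.9909 0.0343]
   on .053: [0.5032 0.9931] [0.0782 0.0255] 9.0
side [ 10. 410.] [14. 21.] 69.5 dep [0.5618 1.0141 0.0326]
   on .053: [0.5414 1.0121] [0.0509 0.0391] 49.9
side [ 39. 399.] [55. 24.] 279.0 dep [0.5363 0.9518 0.0327]
   on .053: [0.5111 0.9639] [0.1529 0.0556] 4.6
side [300. 199.] [32.  7.] 172.5 dep [ 0.5737 -0.1185  0.0514]
   on .053: [ 0.5747 -0.1177] [0.0334 0.1538] 72.4
side [326. 183.] [21.  6.] 86.5 dep [ 0.5649 -0.277   0.0504]
   on .053: [ 0.5629 -0.2736] [0.0345 0.0919] 79.3
wrist [222. 304.] [81. 24.] 1748.5 dep [ 0.6069 -0.1312  0.0522]
   on .053: [ 0.6074 -0.1309] [0.0313 0.0899] 72.1
wrist [145. 283.] [35. 24.] 641.0 dep [ 0.5228 -0.1057  0.0499]
   on .053: [ 0.5247 -0.1043] [0.031  0.0373] 71.9
wrist [226.  98.] [ 7. 22.] 129.5 dep [0.6158 0.0882 0.0104]
   on .053: [0.6227 0.0872] [0.0196 0.0066] 84.2
```

View pics/crop1.png

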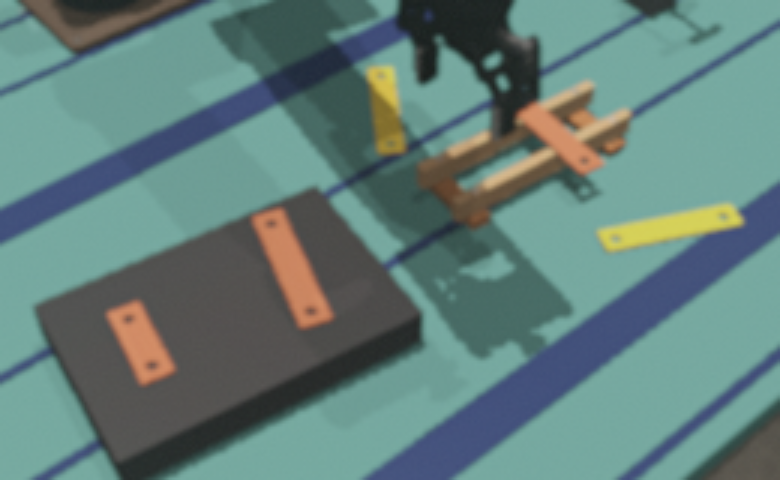

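The crop shows two coppers on the plate. The one at image (237,239) measures 150 x 29 mm and the one at (187,264) measures 88 x 29 mm, so the first is the link. The third copper lies on the rack, and the two yellow bars on the bench are decoys. I move the wrist camera up and left to see the rack.

Call:
{"fn": "move_arm", "kwargs": {"commands": [[0,0,0,0,40,40,0],[0,0,0,0,80,70,0],[0,0,0,-20,120,90,0],[0,0,0,-30,160,90,0],[0,0,0,-30,160,90,0],[0,0,0,-30,160,90,0]]}}

```text
time: 0.75
eef_pos: [0.644, 0.1611, 0.3198]
tcp_rot: [-0.001, 0.708, 0.001, 0.706]
contact_force: [0.2, -0.6, -1.1]
opening: 1.001
```

Run:
```python
from h import *
c=snap('wrist','wrist1'); print(readout.get_state()['eef_pos'])
s=snap('scene','scene1'); d=snap('side','side1')
h=cv2.cvtColor(s['color'],cv2.COLOR_RGB2HSV)
for n,cc in [('scene',s),('side',d)]:
  H,W=cc['depth'].shape; v,u=np.mgrid[0:H,0:W]
  P=dep(cc,np.c_[u.ravel(),v.ravel()]); 
  m=(P[:,2]>.1)&(P[:,2]<.21)&(P[:,1]>.2)&(P[:,1]<.6)&(P[:,0]>.3)&(P[:,0]<.9)
  print(n,m.sum(),P[m].min(0),P[m].max(0))
cv2.imwrite('pics/side1c.png',cv2.resize(d['color'][150:330,140:400,::-1],None,fx=3,fy=3))
```

```text
[0.64422845 0.15995078 0.31934316]
scene 258 [0.45776755 0.48379555 0.10053291] [0.55307492 0.54023134 0.20468087]
side 496 [0.44724906 0.48943266 0.10028333] [0.54946819 0.54453996 0.20600337]
```

View pics/wrist1.png

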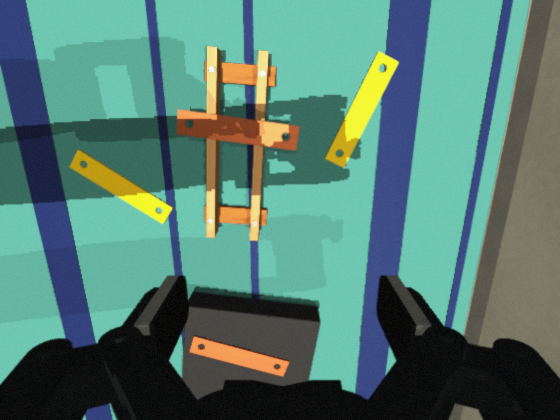

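View pics/side1c.png

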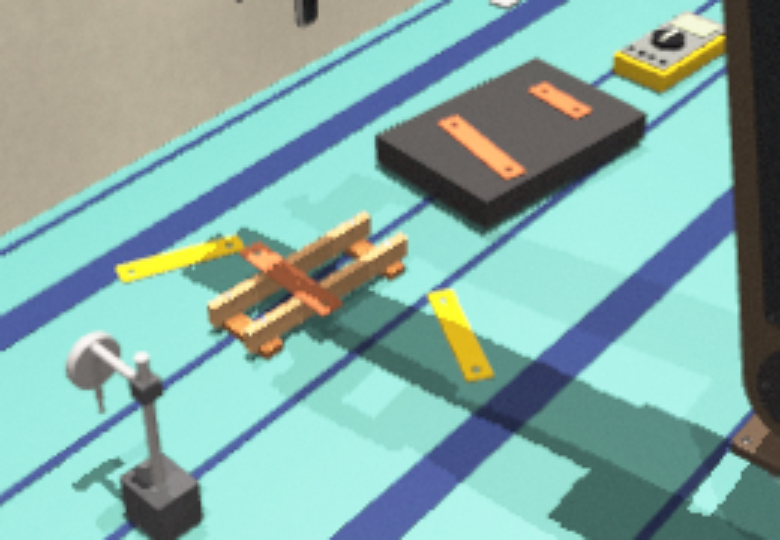

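The wrist view shows the rails running from (212,47) to (210,237) and from (264,52) to (254,240). The racked link is at (238,130), with more free rail on the side nearer the plate. The whole long link is visible at (240,357). I now take precise corners from an enlarged crop.

Run:
```python
from h import *
c=load('wrist1'); a=cv2.resize(c['color'][35:255,165:310,::-1],None,fx=3.6,fy=2.7)
a=cv2.resize(c['color'][35:255,165:310,::-1],None,fx=2.7,fy=2.7,interpolation=cv2.INTER_CUBIC)
cv2.imwrite('pics/c2.png',a)
b=cv2.resize(c['color'][280:390,175:330,::-1],None,fx=4,fy=4,interpolation=cv2.INTER_CUBIC)
cv2.imwrite('pics/c3.png',b)
m=copper(c)
for k in blobs(m):
    P=plane(c,k[:,0],0.053)[:,:2].astype(np.float32); print(np.round(cv2.minAreaRect(k)[0]),[np.round(x,4) for x in cv2.minAreaRect(P)])
# top rails by depth
H,W=c['depth'].shape; v,u=np.mgrid[0:H,0:W]; P=dep(c,np.c_[u.ravel(),v.ravel()])
z=P[:,2].reshape(H,W)
mm=((z>.03)&(z<.06)&(v<250)&(u>160)&(u<320)).astype(np.uint8)*255
cv2.imwrite('pics/m.png',mm)
pl=((z>.04)&(z<.065)&(v>270)&(u>170)&(u<330))
print('plate z',np.median(z[pl]), 'rail z',np.median(z[(mm>0)&(v>150)]),'racked z',np.median(z[122:136,225:255]))
```

```text
[239. 356.] [array([ 0.5785, -0.1217]), array([0.0314, 0.1506]), np.float64(72.0706)]
[234. 215.] [array([0.5808, 0.1056]), array([0.0214, 0.0395]), np.float64(87.391)]
[284. 136.] [array([0.6461, 0.2062]), array([0.0284, 0.0315]), np.float64(82.0872)]
[236. 133.] [array([0.5879, 0.2097]), array([0.0716, 0.0307]), np.float64(0.0967)]
[197. 115.] [array([0.5419, 0.2308]), array([0.0104, 0.0479]), np.float64(88.3586)]
[238.  73.] [array([0.5933, 0.2768]), array([0.0213, 0.0407]), np.float64(85.5372)]
plate z 0.04951421551044882 rail z 0.03899408279200217 racked z 0.04237230399214853
```

View pics/c2.png

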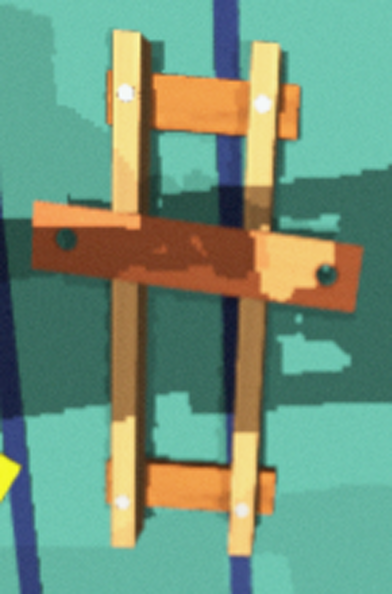

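View pics/c3.png

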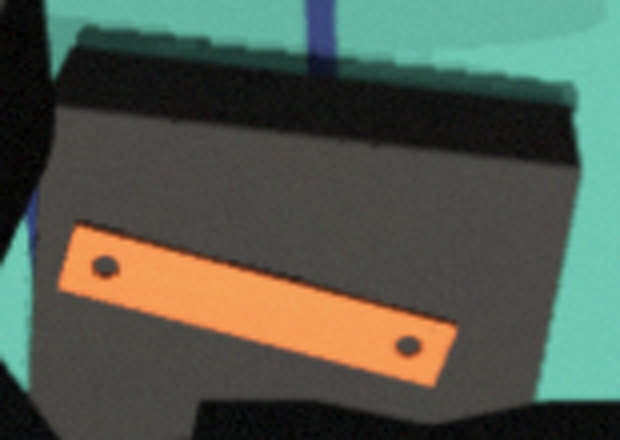

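View pics/m.png

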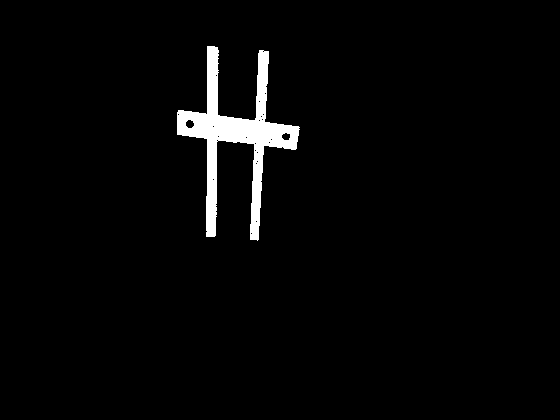

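Run:
```python
from h import *
w0,w1=load('wrist0'),load('wrist1')
for n,p,q in [('hole b',(143.5,282.5),(201,346.3)),('hole a',(248.5,311.5),(276.8,366.3)),('screwL',(147,92),(210,220.4)),('screwR',(210,97.5),(254.4,223.7))]:
    print(n,[np.round(x,4) for x in tri(w0,p,w1,q)])
c=w1
m=cv2.imread('pics/m.png',0)
for k in blobs(cv2.morphologyEx(m,cv2.MORPH_OPEN,np.ones((17,17)))):pass
def fit(px,z):
    P=plane(c,px,z)[:,:2].astype(np.float32); r=cv2.minAreaRect(P); return [np.round(x,4) for x in r]
ys,xs=np.nonzero(m)
g=(ys>152)|(ys<106)
L=[]
for nm,s in [('L',g&(xs<230)),('R',g&(xs>230))]:
    px=np.c_[xs[s],ys[s]]; f=fit(px,.04); print(nm,f)
    P=plane(c,px,.04)[:,:2].astype(np.float32); l=cv2.fitLine(P,cv2.DIST_L2,0,.01,.01).ravel(); print(l, 'yaw of axis',np.degrees(np.arctan2(l[1],l[0])))
b=cv2.morphologyEx(m,cv2.MORPH_OPEN,np.ones((12,3)))
b=m.copy(); b[:109]=0;b[151:]=0
sel=(ys>=110)&(ys<=150)&((xs<206)|((xs>219)&(xs<254))|(xs>270))
print('racked',fit(np.c_[xs[sel],ys[sel]],.043))
# plate: dark low-sat mask
h=cv2.cvtColor(c['color'],cv2.COLOR_RGB2HSV)
# edges from crop c3: top-front edge & right edge
cr=np.array([[57,104],[578,165],[537,400],[33,360]])/4+[175,280]
P=plane(c,cr,.05); print(P.round(4)); d=P[1]-P[0]; print('plate x len',np.linalg.norm(d[:2]),np.degrees(np.arctan2(d[1],d[0])))
d=P[2]-P[1]; print('right edge dir',np.degrees(np.arctan2(d[1],d[0])))
```

```text
hole b [array([ 0.5213, -0.1045,  0.0513]), np.float64(0.0002)]
hole a [array([ 0.6359, -0.1408,  0.0521]), np.float64(0.0002)]
screwL [array([0.5457, 0.0932, 0.0395]), np.float64(0.0001)]
screwR [array([0.6055, 0.0882, 0.0384]), np.float64(0.0007)]
L [array([0.554 , 0.1888]), array([0.2379, 0.0136]), np.float64(85.8583)]
[0.07204551 0.99740136 0.5542021  0.19294494] yaw of axis 85.868515
R [array([0.6131, 0.1842]), array([0.2385, 0.0124]), np.float64(85.8933)]
[0.07146646 0.997443   0.6132879  0.18803915] yaw of axis 85.90177
racked [array([0.5882, 0.2125]), array([0.0302, 0.1502]), np.float64(82.3374)]
[[ 0.5092 -0.0346  0.05  ]
 [ 0.699  -0.0599  0.05  ]
 [ 0.687  -0.1697  0.05  ]
 [ 0.4895 -0.151   0.05  ]]
plate x len 0.19143732405149208 -7.593941617340441
right edge dir -96.230492220272
```

Link centre is (0.579, -0.1225) with a yaw of about -18°, and the top was triangulated at 0.052. Plate yaw is about -7° with its centre near (0.581, -0.197). The rack centre is (0.5836, 0.1865) with yaw -4.1°, and the racked link is at rack y of about +0.026, so the free side is toward the plate.

Plan:
- Press on the link's middle with shut fingers.
- Slide it about 80 mm along its +x.
- Grip the far end by its edges.

Call:
{"fn": "move_arm", "kwargs": {"commands": [[0,0,0.14,-5,-30,0,255],[0,0,0.28,-12,-60,0,255],[0,0,0.42,-20,-95,-20,255],[0,0,0.56,-28,-130,-50,255],[0,0,0.7,-36,-165,-80,255],[0,0,0.84,-44,-200,-115,255],[0,0,0.98,-52,-235,-150,255],[0,0,1.12,-60,-265,-185,255],[0,0,1.26,-65,-282,-215,255],[0,0,1.26,-65,-282,-230,255],[0,0,1.26,-65,-282,-230,255],[0,0,1.26,-65,-282,-230,255]], "newtons": 60}}

```text
time: 2.1
eef_pos: [0.5803, -0.1232, 0.0899]
tcp_rot: [-0.417, 0.573, 0.415, 0.571]
contact_force: [0.6, 1.1, -0.2]
opening: 0.0
```

Run:
```python
from h import *
c=snap('wrist','wrist2'); st=readout.get_state(); print(st['eef_pos'],st['tcp_rot'],st['qpos'],st['contact_force'],st['opening'])
print('jaw yaw',np.degrees(np.arctan2(*R.from_quat(st['tcp_rot']).as_matrix()[[1,0],2])))
for k in blobs(copper(c)):
    P=plane(c,k[:,0],0.053)[:,:2].astype(np.float32); print(np.round(cv2.minAreaRect(k)[0]),[np.round(x,4) for x in cv2.minAreaRect(P)])
```

```text
[ 0.58093627 -0.12310212  0.09081296] [-0.41758269  0.57217097  0.41435815  0.57144764] [-0.37814849  0.26229147  1.88223878 -0.00393917  0.99375795 -1.63384709] [ 0.24127398 -0.30156929  1.17917439] -0.0026723706853576676
jaw yaw 72.06873606097248
[283. 192.] [array([ 0.5512, -0.1136]), array([0.0301, 0.0932]), np.float64(72.2089)]
```

View pics/wrist2.png

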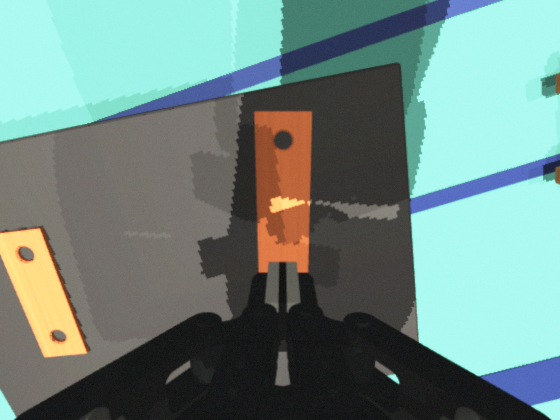

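The wrist view shows the shut fingers centred on the link, over (283,270) in the image, with the link square to the jaws. I descend in small steps.

Call:
{"fn": "move_arm", "kwargs": {"commands": [[0,0,0,-1,0,-15,255],[0,0,0,-1,0,-28,255],[0,0,0,-1,0,-35,255],[0,0,0,-1,0,-37,255],[0,0,0,-1,0,-38,255],[0,0,0,-1,0,-38,255]]}}

```text
time: 2.75
eef_pos: [0.5803, -0.1231, 0.0531]
tcp_rot: [-0.418, 0.572, 0.414, 0.572]
contact_force: [-0.0, 0.2, 1.8]
opening: 0.002
```

Call:
{"fn": "move_arm", "kwargs": {"commands": [[0,0,0,0,0,-1,255],[0,0,0,0,0,-2,255],[0,0,0,0,0,-2,255]]}}

```text
time: 3.05
eef_pos: [0.5813, -0.1235, 0.0531]
tcp_rot: [-0.418, 0.572, 0.413, 0.572]
contact_force: [-2.0, 2.1, 8.9]
opening: 0.001
```

Call:
{"fn": "move_arm", "kwargs": {"commands": [[0,0,0,0,0,-2,255],[0,0,0,6,-2,-2.5,255],[0,0,0,14,-4.5,-2.5,255],[0,0,0,22,-7,-2.5,255],[0,0,0,30,-10,-2.5,255]]}}

```text
time: 3.55
eef_pos: [0.6129, -0.1341, 0.0531]
tcp_rot: [-0.419, 0.571, 0.413, 0.573]
contact_force: [-2.0, 0.9, 9.6]
opening: -0.001
```

Run:
```python
from h import *
c=snap('wrist','wrist3'); st=readout.get_state(); print(st['eef_pos'],st['contact_force'])
for k in blobs(copper(c)):
    P=plane(c,k[:,0],0.053)[:,:2].astype(np.float32); print(np.round(cv2.minAreaRect(k)[0]),[np.round(x,4) for x in cv2.minAreaRect(P)])
```

```text
[ 0.61419748 -0.13482949  0.05308866] [0.48653942 0.2398289  7.99296597]
[284. 195.] [array([ 0.5763, -0.1224]), array([0.0297, 0.0748]), np.float64(71.9296)]
```

The link follows the fingers: its rear end moved 33 mm in x, the same as the tool. I continue.

Call:
{"fn": "move_arm", "kwargs": {"commands": [[0,0,0,5,-1.5,-2,255],[0,0,0,13,-4,-2.5,255],[0,0,0,21,-7,-2.5,255],[0,0,0,29,-9.5,-2.5,255],[0,0,0,37,-12,-2.5,255],[0,0,0,44,-14.5,-2.5,255],[0,0,0,44,-14.5,-2.0,255],[0,0,0,44,-14.5,-1,255],[0,0,0,44,-14.5,5,255],[0,0,0,44,-14.5,25,255],[0,0,0,44,-14.5,60,200],[0,0,0,44,-14.5,60,150]]}}

```text
time: 4.8
eef_pos: [0.6604, -0.1501, 0.118]
tcp_rot: [-0.422, 0.569, 0.409, 0.575]
contact_force: [-0.2, -0.4, 1.3]
opening: 0.335
```

Run:
```python
from h import *
st=readout.get_state(); print(st['eef_pos'],st['contact_force'],st['opening'])
for n in ['wrist','scene','side']:
  c=snap(n,n+'4')
  for k in blobs(copper(c)):
    P=plane(c,k[:,0],0.053)[:,:2].astype(np.float32); r=cv2.minAreaRect(P)
    if r[0][1]<.1: print(n,np.round(cv2.minAreaRect(k)[0]),[np.round(x,4) for x in r])
c=load('scene4'); cv2.imwrite('pics/scene4c.png',cv2.resize(c['color'][180:310,140:320,::-1],None,fx=4,fy=4))
```

```text
[ 0.66041675 -0.15009462  0.11802338] [-0.17939442 -0.37781333  1.30845616] 0.33483101467879617
wrist [282. 201.] [array([ 0.6475, -0.146 ]), array([0.0302, 0.1278]), np.float64(71.5612)]
scene [252. 275.] [array([ 0.7085, -0.167 ]), array([0.0308, 0.0478]), np.float64(74.5007)]
scene [187. 264.] [array([ 0.5691, -0.2797]), array([0.0287, 0.0895]), np.float64(79.4975)]
side [287. 188.] [array([ 0.6552, -0.1448]), array([0.0283, 0.1423]), np.float64(71.464)]
side [326. 183.] [array([ 0.5629, -0.2736]), array([0.0345, 0.0919]), np.float64(79.3211)]
```

View pics/scene4c.png

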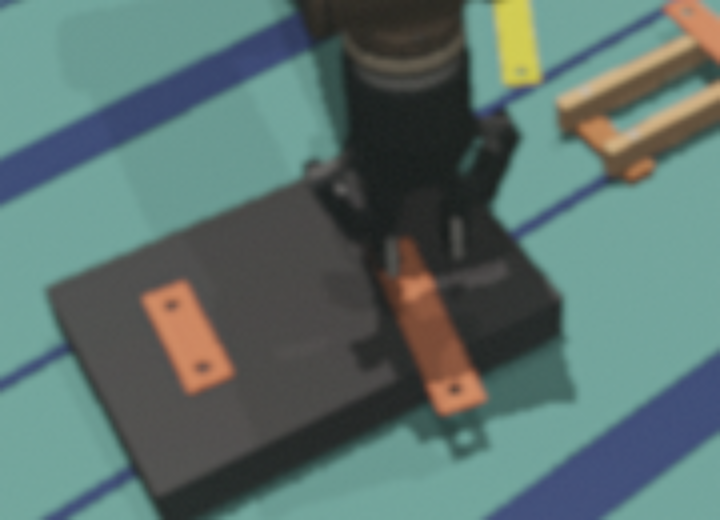

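View pics/wrist4.png

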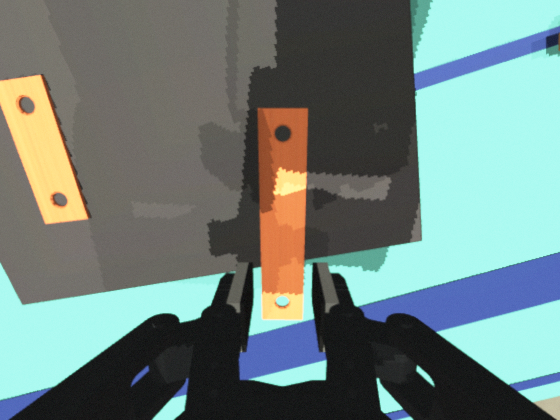

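The wrist view shows the link still square to the jaws, with holes at (283,133) and (282,300). Its far end at (282,319) is past the plate edge, which crosses at about (240,268) to (420,240). The short link has not moved.

Run:
```python
from h import *
c=load('wrist4'); s=load('scene4')
print(plane(c,[(283,133),(282,300),(282,108),(282,319)],.053).round(4))
e=plane(c,[(25,303.5),(421,241)],.05); print('edge',e.round(4)); d=e[1]-e[0]; d/=np.linalg.norm(d)
n=np.array([d[1],-d[0],0]); print('jut',(plane(c,(282,319),.053)[0]-e[0])@n, d)
print('front hole tri',tri(c,(282,300),s,(140+454/4,180+389/4)))
R0=R.from_quat(readout.get_state()['tcp_rot']).as_matrix(); print(R0.round(3))
```

```text
[[ 0.6008 -0.1305  0.053 ]
 [ 0.7131 -0.1676  0.053 ]
 [ 0.5868 -0.1266  0.053 ]
 [ 0.7288 -0.1726  0.053 ]]
edge [[ 0.6596 -0.3532  0.05  ]
 [ 0.6993 -0.0624  0.05  ]]
jut 0.04407485169220665 [0.13516745 0.99082277 0.        ]
front hole tri (array([ 0.71579499, -0.16839811,  0.0487701 ]), np.float64(0.00011986287947528836))
[[ 0.008 -0.951  0.308]
 [-0.007  0.308  0.951]
 [-1.    -0.009 -0.004]]
```

Call:
{"fn": "move_arm", "kwargs": {"commands": [[0,0,0,27,-9,0,80],[0,0,0,54,-18,0,80],[0,0,0,54,-18,-10,80],[0,0,0,54,-18,-10,80]]}}

```text
time: 5.35
eef_pos: [0.7088, -0.1661, 0.0974]
tcp_rot: [-0.417, 0.573, 0.415, 0.571]
contact_force: [-0.6, 0.4, -0.2]
opening: 0.686
```

Run:
```python
from h import *
st=readout.get_state(); print(st['eef_pos'],st['contact_force'],st['opening'])
c=snap('wrist','wrist5')
```

```text
[ 0.70877864 -0.166084    0.09742585] [-0.59702841  0.40000625 -0.16129239] 0.6861074942058265
```

View pics/wrist5.png

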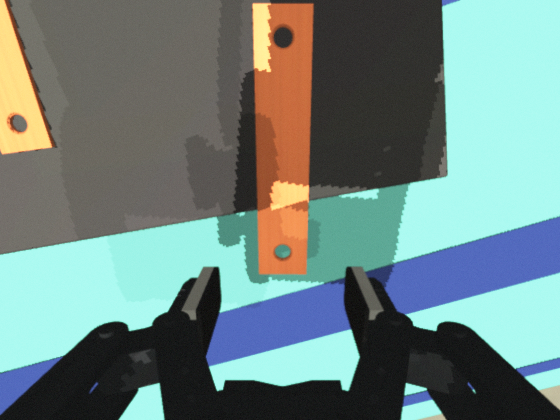

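Call:
{"fn": "move_arm", "kwargs": {"commands": [[0,0,0,6,-2,0,80],[0,0,0,6,-2,-20,80],[0,0,0,6,-2,-35,80],[0,0,0,6,-2,-50,80],[0,0,0,6,-2,-62,80],[0,0,0,6,-2,-64,80],[0,0,0,6,-2,-64,80]]}}

```text
time: 6.1
eef_pos: [0.7143, -0.1678, 0.0332]
tcp_rot: [-0.417, 0.573, 0.415, 0.571]
contact_force: [0.4, -0.4, 0.1]
opening: 0.683
```

Run:
```python
from h import *
st=readout.get_state(); print(st['eef_pos'],st['contact_force'],st['opening'])
print(plane(load('wrist5'),[(283,252),(283,37)],.053).round(4))
c=snap('wrist','wrist6');d=snap('side','side6');c=snap('scene','scene6');
cv2.imwrite('pics/scene6c.png',np.hstack([cv2.resize(c['color'][210:310,190:290,::-1],(400,400)),cv2.resize(d['color'][140:240,230:330,::-1],(400,400))]))
```

```text
[ 0.71430384 -0.16780686  0.0332405 ] [ 0.37117228 -0.4296268   0.10952704] 0.6828880938078415
[[ 0.7148 -0.1676  0.053 ]
 [ 0.6014 -0.1309  0.053 ]]
```

View pics/wrist6.png

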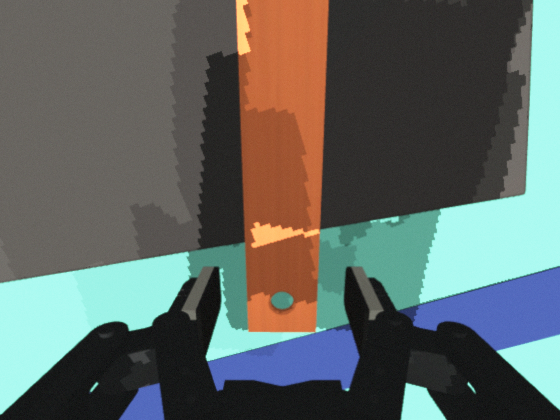

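View pics/scene6c.png

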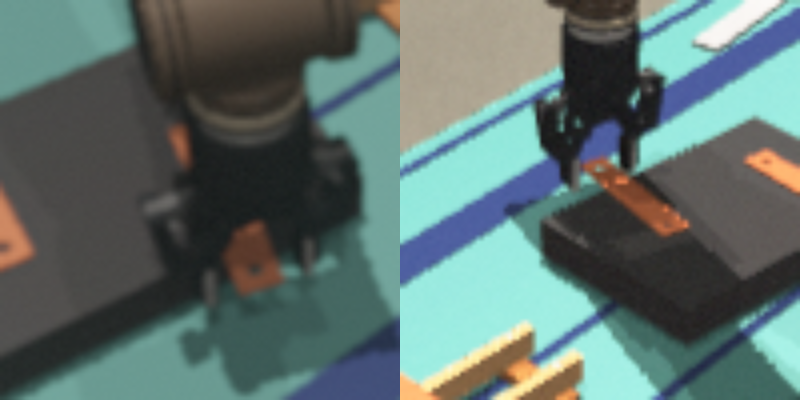

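The wrist and scene views show the fingers straddling the jutting end at (282,300), clear of the plate edge. I close them.

Call:
{"fn": "move_arm", "kwargs": {"commands": [[0,0,0,0,0,0,110],[0,0,0,0,0,0,130],[0,0,0,0,0,0,145],[0,0,0,0,0,0,170],[0,0,0,0,0,0,200],[0,0,0,0,0,0,255],[0,0,0,0,0,0,255]], "newtons": 90}}

```text
time: 6.95
eef_pos: [0.7158, -0.1684, 0.036]
tcp_rot: [-0.418, 0.572, 0.414, 0.572]
contact_force: [-0.4, 0.2, 2.8]
opening: 0.309
```

Run:
```python
from h import *
st=readout.get_state(); print(st['eef_pos'],st['contact_force'],st['wrist_torque'],st['opening'])
c=snap('wrist','wrist7')
```

```text
[ 0.71575669 -0.16836496  0.03600371] [-0.36715218  0.21730294  2.82616096] [ 0.03795418  0.17941971 -0.03423739] 0.308679741857048
```

View pics/wrist7.png

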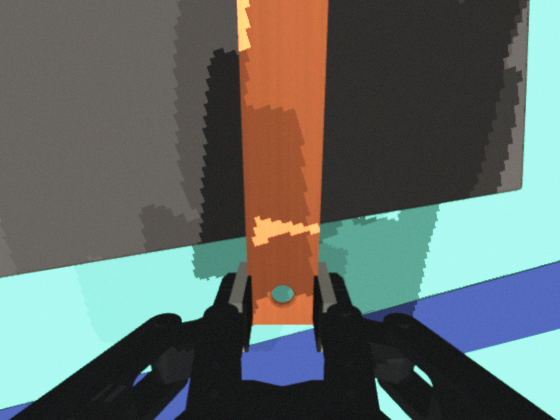

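The wrist view shows both pads on the link's edges, beside the hole at (282,294). I lift.

Call:
{"fn": "move_arm", "kwargs": {"commands": [[0,0,0,0,0,0,255],[0,0,0,0,0,5,255],[0,0,0,0,0,12,255],[0,0,0,0,0,20,255],[0,0,0,0,0,30,255],[0,0,0,0,0,30,255]], "newtons": 110}}

```text
time: 7.6
eef_pos: [0.7172, -0.1689, 0.0688]
tcp_rot: [-0.419, 0.571, 0.412, 0.573]
contact_force: [1.3, 0.4, -0.8]
opening: 0.305
```

Run:
```python
from h import *
st=readout.get_state(); print(st['eef_pos'],st['contact_force'],st['wrist_torque'],st['opening'])
c=snap('wrist','wrist8');d=snap('side','side8')
cv2.imwrite('pics/c8.png',np.hstack([cv2.resize(c['color'][:,:,::-1],(480,360)),cv2.resize(d['color'][140:240,230:320,::-1],(320,360))]))
H,W=c['depth'].shape
m=copper(c); v,u=np.nonzero(m)
P=dep(c,np.c_[u,v]); g=(np.abs(u-283)<35)&(P[:,2]>.02); P=P[g]
a=np.c_[P[:,:2]-P[:,:2].mean(0),np.ones(len(P))]
for _ in range(3):
    k=np.linalg.lstsq(a,P[:,2],rcond=None)[0]; r=np.abs(P[:,2]-a@k); P=P[r<.006];a=a[r<.006]
print(k,P.min(0),P.max(0))
```

```text
[ 0.71721776 -0.16886552  0.06875455] [ 1.27621745  0.37579137 -0.80160826] [-0.02884485 -0.08811747 -0.03568429] 0.30503839592534493
[ 0.01721885 -0.0066622   0.08340275] [ 0.60568697 -0.185469    0.08012634] [ 0.73439748 -0.1224168   0.08823841]
```

View pics/c8.png

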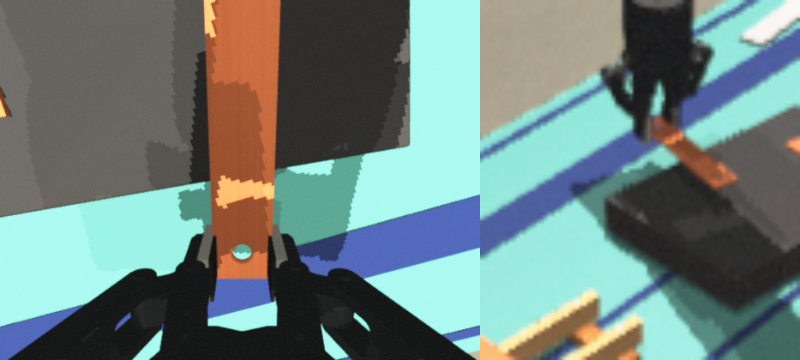

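The wrist and side views show the link lifted and clear, level to about 1°. Now I work out the carry.

Run:
```python
from h import *
c=load('wrist8'); st=readout.get_state(); t=st['eef_pos']; m=R.from_quat(st['tcp_rot']).as_matrix()
jy=np.degrees(np.arctan2(m[1,2],m[0,2])); 
hole=plane(c,(282.3,294),.0845)[0]; 
h,s=cv2.cvtColor(c['color'],cv2.COLOR_RGB2HSV),0
k=max([k for k in blobs(copper(c))],key=cv2.contourArea); P=plane(c,k[:,0],.0838)[:,:2].astype(np.float32); print([np.round(x,4) for x in cv2.minAreaRect(P)])
print('jaw yaw',jy,'hole',hole,'tcp',t)
yaw=np.radians(jy-90); ax=np.array([np.cos(yaw),np.sin(yaw)])
cen=hole[:2]-.06*ax; off=t[:2]-cen; print('cen',cen,'off along/across',off@ax,off@[-ax[1],ax[0]])
ry=np.radians(-4.1); a=np.array([np.cos(ry),np.sin(ry)]); b=np.array([-a[1],a[0]])
tgt=np.array([.5793,.1267])+(off@ax)*a+(off@[-ax[1],ax[0]])*b
print('tcp target',tgt,'shift',(tgt-t[:2])*1000,'turn',ry-yaw, st['qpos'])
```

```text
[array([ 0.6702, -0.1534]), array([0.0297, 0.1281]), np.float64(72.0955)]
jaw yaw 72.05612660949627 hole [ 0.7157366  -0.16819736  0.0845    ] tcp [ 0.71613686 -0.16850413  0.06682838]
cen [ 0.65865507 -0.14971225] off along/across 0.06047530358107486 -0.00016852739409568886
tcp target [0.63960848 0.12220807] shift [-76.52837486 290.71220201] turn 0.24162117189352073 [-0.36751421  0.56685404  1.51482254 -0.00390637  1.0533072  -1.62322164]
```

Call:
{"fn": "move_arm", "kwargs": {"commands": [[0,0,0,0,0,15,255],[0,0,0,0,0,40,255],[0,0,0.02,-5,15,60,255],[0,0,0.05,-12,45,75,255],[0,0,0.08,-22,80,80,255],[0,0,0.12,-32,120,80,255],[0,0,0.16,-43,160,80,255],[0,0,0.19,-54,200,80,255],[0,0,0.22,-65,240,80,255],[0,0,0.24,-73,272,80,255],[0,0,0.242,-76,290,80,255],[0,0,0.242,-76,290,80,255]]}}

```text
time: 8.9
eef_pos: [0.6398, 0.1236, 0.1475]
tcp_rot: [-0.485, 0.516, 0.48, 0.518]
contact_force: [0.4, 0.1, -1.3]
opening: 0.301
```

Run:
```python
from h import *
st=readout.get_state(); m=R.from_quat(st['tcp_rot']).as_matrix()
print(st['eef_pos'],st['contact_force'],st['opening'],'jaw',np.degrees(np.arctan2(m[1,2],m[0,2])))
c=snap('wrist','wrist9');d=snap('side','side9');s=snap('scene','scene9')
cv2.imwrite('pics/c9.png',np.hstack([cv2.resize(s['color'][120:260,240:400,::-1],(400,350)),cv2.resize(d['color'][150:290,170:330,::-1],(400,350))]))
m=copper(c); v,u=np.nonzero(m)
P=dep(c,np.c_[u,v]); g=(P[:,2]>.1); P=P[g]
a=np.c_[P[:,:2]-P[:,:2].mean(0),np.ones(len(P))]
k=np.linalg.lstsq(a,P[:,2],rcond=None)[0]; print(k,P.min(0),P.max(0))
```

```text
[0.63983552 0.12360195 0.14747701] [ 0.39318614  0.13793327 -1.2753513 ] 0.30100510605924624 jaw 86.08164311214472
[ 0.01074785 -0.03351006  0.16288058] [0.52531778 0.1100399  0.15891663] [0.65494133 0.14639446 0.28878851]
```

View pics/c9.png

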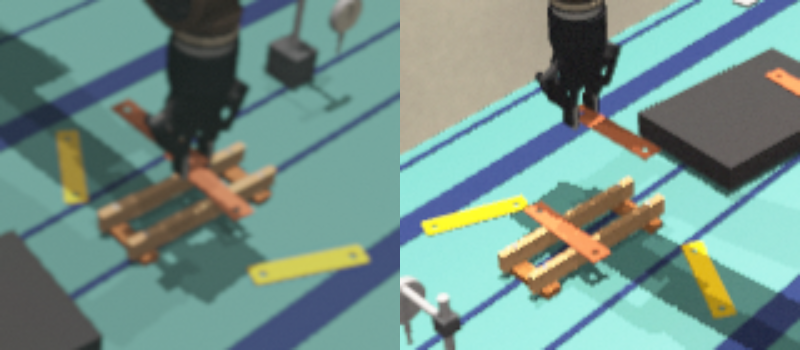

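View pics/wrist9.png

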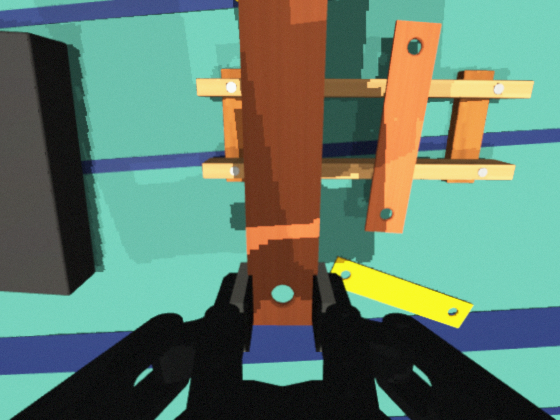

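The wrist view shows the held link square to the rails, which lie at rows 88 and 170. The racked link at (400,130) is clear. I descend.

Call:
{"fn": "move_arm", "kwargs": {"commands": [[0,0,0,0,0,-15,255],[0,0,0,0,-1,-35,255],[0,0,0,0,-1,-55,255],[0,0,0,0,-1,-72,255],[0,0,0,0,-1,-87,255],[0,0,0,0,-1,-98,255],[0,0,0,0,-1,-106,255],[0,0,0,0,-1,-110,255],[0,0,0,0,-1,-110,255]]}}

```text
time: 9.95
eef_pos: [0.6407, 0.1194, 0.0368]
tcp_rot: [-0.484, 0.517, 0.479, 0.518]
contact_force: [-0.4, -0.0, -1.0]
opening: 0.303
```

Run:
```python
from h import *
st=readout.get_state(); m=R.from_quat(st['tcp_rot']).as_matrix()
print(st['eef_pos'],st['contact_force'],st['wrist_torque'],st['opening'],'jaw',np.degrees(np.arctan2(m[1,2],m[0,2])))
c=snap('wrist','wrist10');d=snap('side','side10')
cv2.imwrite('pics/c10.png',np.hstack([cv2.resize(c['color'][:,:,::-1],(466,350)),cv2.resize(d['color'][200:280,200:280,::-1],(330,350))]))
m=copper(c); v,u=np.nonzero(m&(np.indices(m.shape)[1]<335).astype(np.uint8)*255)
P=dep(c,np.c_[u,v]); g=(P[:,2]>.03)&(np.abs(P[:,1]-.1267)<.02)&(P[:,2]<.07); P=P[g]
a=np.c_[P[:,:2]-[.5793,.1267],np.ones(len(P))]
k=np.linalg.lstsq(a,P[:,2],rcond=None)[0]; print(k,P.min(0),P.max(0))
```

```text
[0.64066914 0.11941948 0.03681208] [-0.43952199 -0.02110612 -0.9637534 ] [-0.01876298 -0.02187014 -0.01532939] 0.30296577518079526 jaw 85.8756819933269
[ 0.01659453 -0.00064634  0.0515555 ] [0.52604603 0.10674315 0.03805928] [0.65615434 0.14298852 0.05465039]
```

View pics/c10.png

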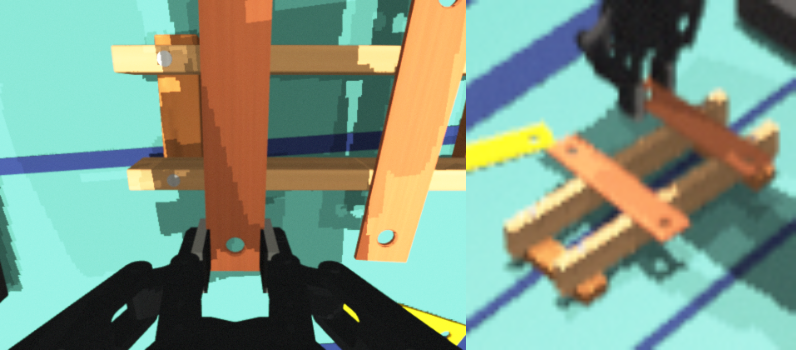

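Call:
{"fn": "move_arm", "kwargs": {"commands": [[0,0,0,0,0,-2,255],[0,0,0,0,0,-4,255],[0,0,0,0,0,-6,255],[0,0,0,0,0,-7,255],[0,0,0,0,0,-8,255],[0,0,0,0,0,-8,255]]}}

```text
time: 10.65
eef_pos: [0.6412, 0.1195, 0.0296]
tcp_rot: [-0.485, 0.517, 0.479, 0.518]
contact_force: [-0.1, -0.5, -2.1]
opening: 0.303
```

Call:
{"fn": "move_arm", "kwargs": {"commands": [[0,0,0,0,0,-1,255],[0,0,0,0,0,-1.5,255],[0,0,0,0,0,-2,255],[0,0,0,0,0,-2,255]]}}

```text
time: 11.05
eef_pos: [0.6411, 0.1195, 0.0276]
tcp_rot: [-0.485, 0.517, 0.479, 0.518]
contact_force: [-0.5, 0.1, -0.9]
opening: 0.297
```

Run:
```python
from h import *
st=readout.get_state(); 
print(st['eef_pos'],st['contact_force'],st['wrist_torque'],st['opening'])
c=snap('wrist','wrist11')
m=copper(c); v,u=np.nonzero(m&(np.indices(m.shape)[1]<335).astype(np.uint8)*255)
P=dep(c,np.c_[u,v]); g=(P[:,2]>.03)&(np.abs(P[:,1]-.1237)<.018)&(P[:,2]<.07); P=P[g]
a=np.c_[P[:,:2]-[.5793,.1267],np.ones(len(P))]
k=np.linalg.lstsq(a,P[:,2],rcond=None)[0]; print(k,P.min(0),P.max(0))
```

```text
[0.64114463 0.11946161 0.02761679] [-0.53449836  0.05814338 -0.93002939] [-0.03038163 -0.02215119  0.02649183] 0.29711385611239394
[ 0.01128627 -0.00095683  0.04268546] [0.52663615 0.10582091 0.03779728] [0.65648521 0.14169694 0.04531333]
```

Call:
{"fn": "move_arm", "kwargs": {"commands": [[0,0,0,0,0,-0.5,255],[0,0,0,0,0,-1,255],[0,0,0,0,0,-1.5,255],[0,0,0,0,0,-1.5,255]]}}

```text
time: 11.5
eef_pos: [0.6413, 0.1195, 0.0265]
tcp_rot: [-0.485, 0.517, 0.479, 0.518]
contact_force: [-0.6, -0.6, 0.5]
opening: 0.304
```

Run:
```python
from h import *
st=readout.get_state(); 
print(st['eef_pos'],st['contact_force'],st['wrist_torque'],st['opening'])
c=snap('wrist','wrist12')
m=copper(c); v,u=np.nonzero(m&(np.indices(m.shape)[1]<335).astype(np.uint8)*255)
P=dep(c,np.c_[u,v]); g=(P[:,2]>.03)&(np.abs(P[:,1]-.1237)<.018)&(P[:,2]<.07); P=P[g]
a=np.c_[P[:,:2]-[.5793,.1267],np.ones(len(P))]
k=np.linalg.lstsq(a,P[:,2],rcond=None)[0]; print(k)
```

```text
[0.6412735  0.11948218 0.02645366] [-0.56239705 -0.56022574  0.47635125] [-0.06916165  0.13069869  0.05275034] 0.303769004309919
[-0.00025085  0.00112122  0.04225298]
```

The link is level (slope about 0, top at 0.042) and just touching. I release it and retreat straight up.

Call:
{"fn": "move_arm", "kwargs": {"commands": [[0,0,0,0,0,0,150],[0,0,0,0,0,0,135],[0,0,0,0,0,0,120],[0,0,0,0,0,0,105],[0,0,0,0,0,0,95],[0,0,0,0,0,0,95]]}}

```text
time: 12.15
eef_pos: [0.6413, 0.1195, 0.0265]
tcp_rot: [-0.485, 0.517, 0.479, 0.519]
contact_force: [-0.5, 0.7, -0.5]
opening: 0.628
```

Run:
```python
from h import *
st=readout.get_state(); print(st['eef_pos'],st['contact_force'],st['opening'])
c=snap('wrist','wrist13')
```

```text
[0.64128853 0.11947446 0.02645061] [-0.49988127  0.71017545 -0.52155538] 0.6280160881279083
```

View pics/wrist13.png

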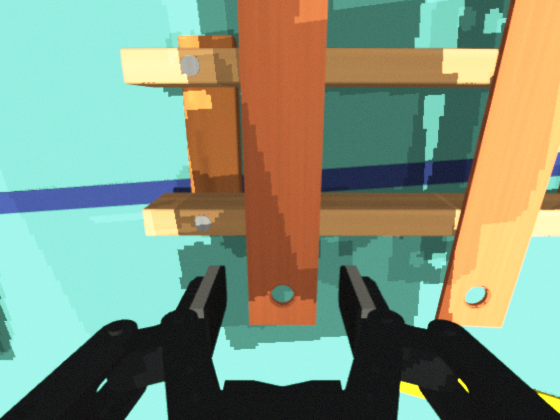

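The wrist view shows the link lying across both rails with the fingers open, clear of it on each side at (210,300) and (360,300). I go up.

Call:
{"fn": "move_arm", "kwargs": {"commands": [[0,0,0,0,0,10,95],[0,0,0,0,0,30,95],[0,0,0,0,0,60,95],[0,0,0,0,0,100,95],[0,0,0,0,0,140,95],[0,0,0,0,0,180,95],[0,0,0,30,0,210,95],[0,0,0,40,0,210,95],[0,0,0,40,0,210,95]]}}

```text
time: 13.1
eef_pos: [0.6825, 0.1193, 0.2378]
tcp_rot: [-0.485, 0.516, 0.478, 0.519]
contact_force: [-0.5, -0.1, -0.8]
opening: 0.63
```

Run:
```python
from h import *
st=readout.get_state(); print(st['eef_pos'],st['contact_force'],st['opening'])
c=snap('wrist','wrist14');s=snap('scene','scene14');d=snap('side','side14')
cv2.imwrite('pics/c14.png',np.hstack([cv2.resize(s['color'][150:250,250:370,::-1],(400,333)),cv2.resize(d['color'][200:300,190:310,::-1],(400,333))]))
H,W=c['depth'].shape; v,u=np.mgrid[0:H,0:W]; z=dep(c,np.c_[u.ravel(),v.ravel()])[:,2].reshape(H,W)
P=dep(c,np.c_[u.ravel(),v.ravel()])
a=np.array([np.cos(-.0716),np.sin(-.0716)]);b=np.array([-a[1],a[0]])
q=P[:,:2]-[.5836,.1865]; x=q@a;y=q@b
g=(P[:,2]>.036)&(P[:,2]<.05)&(abs(x)<.085)&(abs(y)<.125)
for nm,lo,hi in [('link',-.1,-.02),('racked',-.005,.06)]:
    s_=g&(y>lo)&(y<hi)&(abs(abs(x)-.03)>.009)
    r=cv2.minAreaRect(np.c_[x[s_],y[s_]].astype(np.float32)); 
    A=np.c_[x[s_],y[s_],np.ones(s_.sum())]; k=np.linalg.lstsq(A,P[s_,2],rcond=None)[0]
    print(nm,[np.round(t,4) for t in r],'plane',k.round(4))
for n,cc in [('scene',s),('side',d)]:
  for k in blobs(copper(cc)):
    Q=plane(cc,k[:,0],0.053)[:,:2].astype(np.float32); r=cv2.minAreaRect(Q)
    if r[0][1]<-.1: print(n,[np.round(t,4) for t in r])
```

```text
[0.68247925 0.11929598 0.23775663] [-0.50089598 -0.09441666 -0.76991353] 0.6298376436501103
link [array([ 0.0059, -0.0623]), array([0.0301, 0.1412]), np.float64(89.8985)] plane [0.     0.0019 0.0424]
racked [array([0.0061, 0.0262]), array([0.0309, 0.1434]), np.float64(86.2735)] plane [0.0014 0.0027 0.0421]
scene [array([ 0.5697, -0.2801]), array([0.0282, 0.0881]), np.float64(79.4975)]
side [array([ 0.5629, -0.2736]), array([0.0345, 0.0919]), np.float64(79.3211)]
```

View pics/c14.png

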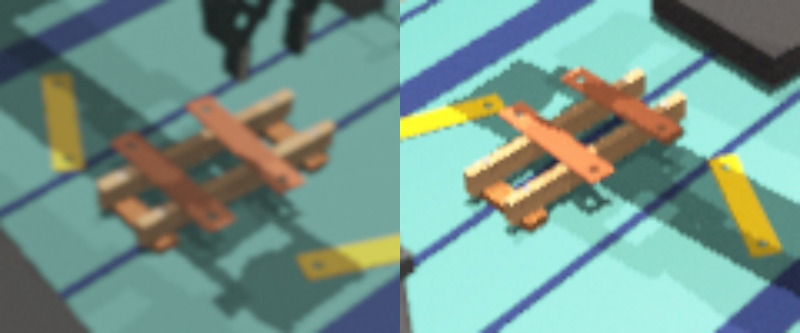

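View pics/wrist14.png

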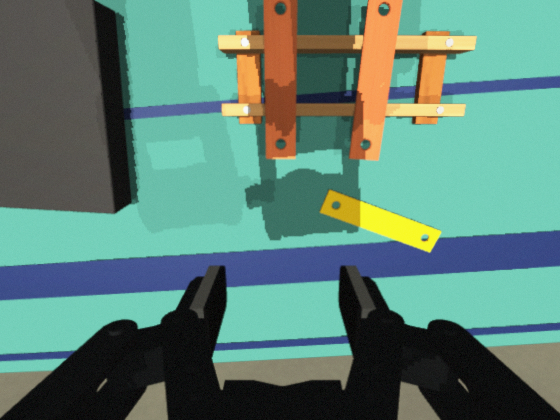

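The views show the link flat across both rails. It is parallel to the rack's x within 0.1°, at rack x of about +1.5 mm (taken from its far end, as the near end is cut off in the picture) and y of -62 mm. The gap to the racked link is wide and the gripper is clear.

```bash
python3 -c "
from plant import ctrl
print(ctrl.sign_off())"
```

```text
the job is handed in; nothing more can be done
None
```

The long copper link is lying flat across both rack rails, and I handed the job in at about 13.3 s of the 50 s allowed. The sign-off gave no verdict.

**What I did:** I pressed on the link's middle with shut fingertips (about 9 N) and slid it until its end jutted about 42–44 mm past the plate's far edge. Then I gripped that end by its edges, lifted it clear, carried it over and lowered it onto the free side of the rack. I let go only once it was level and just touching.

**Last checks:**

| Item | Result |
|---|---|
| Link height | top at 0.0424 m, level |
| Squareness to rack | within about 0.1° |
| Link position on rack | x about +1.5 mm, y about -62 mm |
| Racked link | same place in the rack frame as at the start (y +26 mm), about 50 mm clear of the link |
| Short link | within 1 mm of its start |
| Gripper | raised to z = 0.24 m, touching nothing |

- **Link x is indirect:** it comes from the far end only, because the near end was cut off in the last wrist picture.
- **Multimeter and gauge stand:** I did not re-measure them at the end. The arm never went near them.
- **Small disagreements:** the scene and side views differ by about 7 mm on where things on the plate are. Where the wrist camera could see the thing, I used that. One triangulation of the link's hole came out about 4 mm low in height. The contact height when pressing, and the other heights I measured, fitted the sizes given.

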